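# Zero the print dial and hold the ribbon cassette out of the label coder

## Robot

A 7-joint arm with a two-finger parallel gripper is mounted at the origin on the work surface. World frame = base frame: x ahead of the robot, y to its left, z up, the work surface at z = 0. Lengths are in m, angles in rad, forces in N, time in s.
With the tool pointing down it reaches from about 0.4 to 0.85 m from the base axis. Payload 10.4 kg.
Tool frame: the origin (TCP) lies midway between the tips of the shut fingers; the grasp point (between the pads) lies manip.grip_depth behind it (manip.grip_depth is the distance from the TCP to the grasp point, in m); z points along the fingers, x is the direction in which the jaws open and shut, and the axes are right-handed (so a half turn about z gives the same grasp; the last joint's range is limited). The gripper opens to 85 mm and grips with 20 to 120 N. Pads are 22 mm wide; open, the fingers measure 114 mm over their backs; the gripper's body (76 mm by 85 mm) begins 54 mm behind the grasp point. The pads swing forward as they close: fully open they stand 13 mm farther back than shut.
Start: joints at [-1.299, 0.332, -0.065, 1.46, 0.022, 1.35, -0.088], TCP at [0.182, 0.598, 0.231] pointing down, gripper open.
Joint ranges: [-2.6, 2.6], [-0.5, 2.12], [-1.47, 1.34], [0.16, 2.42], [-1.27, 4.41], [0.06, 2.06], [-2.6, 2.6]. Speed limits (rad/s): [2.22, 2.22, 2.79, 2.79, 3.14, 3.14, 3.14].

## Interface

Orientations are given as a unit quaternion [x, y, z, w].
In Python, from workcell import manip gives the robot as it stands. The module is installed in compiled form; this text tells all that it offers.
- The arm moves only by the tool send_rows, never from a script. Its argument "steps" is a list of rows, each a list of 2 entries, a list of its own where there are three numbers: the shift along the tool's x, y, z in m, then the turn about the tool's z in rad. In form: [[[x, y, z], spin], ...]. A call has exactly 8 rows; each row is the pose to reach, as a shift and turn from the pose commanded when the call began, along the tool's axes at that moment; what a row does not reach only later rows make up. A row lasts 1/8 s, in which the tool goes at most 62.5 mm and 10.7 degrees, less where a joint would pass 70% of its speed; a pose out of reach is approached as far as the arm can. A call with a gripper value outside its range is refused whole. "hand" is the opening, from 0 (shut) to 1 (fully open), set as the call begins (left out, the last holds). The fingers move at their own pace and stop on an object; "force" is the grip in N (left out, the last holds). Time passes only in rows, so rows that repeat a pose let the fingers close, or fill a call up. It gives the time, the measured TCP pose, the force and the opening at its end, in the units of the state.
- manip.get_obs(): the state, without advancing time (a new reading comes with each control period).
- manip.camera(name): name is "scene" or "top" or "wrist"; returns (picture, depth): 480x640x3 uint8, red, green, blue; 480x640 float32, m along the optical axis (not along the pixel's ray), 0 where there is no reading.
- manip.camera_info(name): a dict with "intrinsics" (3x3 intrinsics, pixels), "pose" (4x4, takes a point from camera to world coordinates); the wrist camera has in their place "T_tool_cam" (4x4, takes a point from camera to tool coordinates, whose origin is the TCP and whose axes are the tool frame's). Camera axes: x right, y up, looking along -z (the intrinsics and any distortion apply to the point x, -y, -z); pixel columns grow to the right and rows downward; lengths in m; the calibration is good to about 2 mm. The wrist camera is an equidistant fisheye: a pixel r from the principal point sees the ray r / f radians off the axis. A picture is of the moment at which its call begins: read the wrist's pose just before it. camera_info takes no time and is no camera call.
- manip.hand_in(): hands the job in, once; it reports no verdict.
The state is a dict: "clock": time; "joint_pos": joint angles; "joint_velocities": joint speeds; "tau": joint torques, N m; "position": TCP position; "ee_rot": TCP orientation; "ft_force": force on the tool from outside, world axes, zero at the start; "torque": the same for the moment, N m; "grip_width": opening from 0.0 (shut) to 1.0 (fully open).
Only numpy, scipy, OpenCV 4.12 (cv2) and the standard library are available. Lean on these libraries where they do the work, as an engineer would, in place of code of your own. Each camera call takes 0.05 s, during which the arm holds its last target.

## Task

The label coder on the packing table needs its ribbon changed: turn its pressure dial back until the pointer stands on the long zero mark, and only then pinch the two opposed catches of the ribbon cassette together and lift the cassette straight out of its well. Finish while still holding it, level and still, by its pinched catches at least 5 cm above the top of the machine; do not let go or put it down. Leave the dial on zero and the roe, label roll and tin around the machine where they are.

Things in the scene. Friction and masses are not known exactly. Their poses are not given: they have to be found in the camera images.
- coder: Label coder, a white and grey table-top machine fixed to the table, 170 (x) x 300 (y) x 90 mm, turned up to about 25 degrees; origin at the centre of its underside, on the table; x to its back (label outlet), y to its left (dial end), z up. Its flat top is 90 mm above the table. In this frame the dial's axis is at (0, +85) mm, the cassette well's centre at (0, -65) mm.
- well (a point): Centre of the cassette well's mouth, level with the coder's top, axes as the coder's. The well is 94 (x) x 63 (y) mm and 45 mm deep: its floor is 45 mm above the table.
- zero_mark (a point): Middle of the zero mark on the coder's top, 42 mm from the dial's axis on the coder's +x side: a black line 17 mm long, pointing at the axis; the other marks are 7 mm long, one every 0.3 rad.
- dial (a joint): Pressure dial on the coder's top, in rad: 0 with the pointer on the zero mark (bar along the coder's x), growing as it turns clockwise seen from above. Range -0.4 to 1.6, so zero is not at a stop; starts between 0.6 and 1.35, so it must be turned anticlockwise seen from above. It stays where it is left (friction 0.05 N m).
- dial_grip (a point): Point on the dial's axis, 22 mm above the machine's top (112 mm above the table), x along the bar to the pointer. The dial is a grey disc 56 mm across, its face 9 mm above the machine's top, with an upright grip bar across it, 12 mm wide, 50 mm long, up to 34 mm above the machine's top. A white line on one half of the bar runs to its pointed end, the pointer.
- cassette: Ribbon cassette, a black housing 91 (x) x 60 (y) x 47 mm, about 0.25 kg, loose in the well with 1.5 mm play, axes along the coder's; origin at the centre of its underside, at the start on the well floor. Its top, with two flat spool discs, is 2 mm above the machine's top; from its middle stands a black post, 30 (x) x 20 (y) mm, 23 mm high, between the two light grey catch tabs.
- catch_left (a joint): Catch on the cassette's +y side: how far it is pushed in towards the post, 0 (sprung out, its tongue hooked under the well's rim) to 0.008 m (at its stop). The tongue is free of the rim from about 4 to 5.5 mm on. Spring force 3.2 N at 0, 6.4 N at the stop.
- catch_right (a joint): Catch on the cassette's -y side: how far it is pushed in, 0 to 0.008 m, same spring.
- tab_left (a point): Middle of the outer face of the left (+y) catch tab, 64.5 mm above the cassette's underside; moves with the tab. Each tab is upright, 24 mm wide (x), 5 mm thick, from 4 to 35 mm above the machine's top while seated; the two outer faces are 52 mm apart, 36 mm when fully pinched.
- tab_right (a point): Middle of the outer face of the right (-y) catch tab, 64.5 mm above the cassette's underside.
- roe_stack: Bystander: pile of four dark brown dried roe slabs, about 120 x 80 mm and 64 mm high, beside the coder's dial end; origin at the centre of its underside. Leave it alone.
- label_roll: Bystander: paper label roll lying flat, 84 mm across, 45 mm high, behind or beside the coder; origin at the centre of its underside. Leave it alone.
- tin: Bystander: plain metal tin 68 mm across, 70 mm high, behind or beside the coder; origin at the centre of its underside. Leave it alone.

How it is judged:
By the outcome, as a careful person would: the job done as asked, in the order asked, and still so for the second after the job is handed in, while the arm keeps its last pose, push and grip.
It also fails if it takes over 48 s, if anything falls off the work surface, if the arm or the gripper's body presses on something with over 40 N, if the wrist force passes 120 N, or if a joint passes its speed limit or range.

## Working session

There is one attempt and no reset: what is moved stays moved. The work goes in short steps, Python scripts to look and compute and a tool call to move; the robot and the scene stay as the last step left them, time stands still between calls to the robot, and variables do not carry over. Pictures are saved under pics/ and viewed, and the job is handed in when it is done.

Besides the shell and the picture viewer there is one more tool, called after "Emit:" as name(argument=value, ...), one argument or row to a line, values as JSON. send_rows: Moves the arm, as the interface text tells. Its arguments: {"type":"object","properties":{"steps":{"type":"array"},"hand":{"type":"number"},"force":{"type":"number"}},"required":["steps"]}

```bash
mkdir -p pics
python3 - <<'E'
from workcell import manip
import numpy as np,cv2
o=manip.get_obs()
for k,v in o.items(): print(k,np.round(v,4))
print(manip.grip_depth)
for n in ["scene","top","wrist"]:
    print(n,manip.camera_info(n))
    if n!="wrist":
        p,d=manip.camera(n); cv2.imwrite(f"pics/{n}0.png",p[:,:,::-1]); np.save(f"{n}0d.npy",d)
E
```

```text
clock 0.0
joint_pos [-1.2986  0.3329 -0.0647  1.461   0.0216  1.3499 -0.0885]
joint_velocities [-0.0001  0.0006 -0.0009  0.0008 -0.0006  0.0004 -0.    ]
tau [ 0.00000e+00 -6.25439e+01  4.91000e-02 -3.91604e+01  1.61000e-02
  1.00000e-02 -0.00000e+00]
position [0.1815 0.5977 0.2305]
ee_rot [ 8.033e-01  5.956e-01 -6.000e-04  5.000e-04]
ft_force [-1.1718 -0.1323  0.6294]
torque [ 0.0472  0.0315 -0.0095]
grip_width 1.0003
0.0187
scene {'intrinsics': array([[477.73800733,   0.        , 321.19761718],
       [  0.        , 477.73800733, 241.08862692],
       [  0.        ,   0.        ,   1.        ]]), 'pose': array([[-0.05597784, -0.63004284,  0.77454018,  1.3926838 ],
       [ 0.99843026, -0.03387254,  0.04460558,  0.10585769],
       [-0.00186779,  0.77582129,  0.63094995,  0.72682716],
       [ 0.        ,  0.        ,  0.        ,  1.        ]])}
top {'intrinsics': array([[475.94716939,   0.        , 324.75505629],
       [  0.        , 475.94716939, 242.76179861],
       [  0.        ,   0.        ,   1.        ]]), 'pose': array([[ 0.02886274,  0.98868598, -0.14719709,  0.47507722],
       [-0.99943114,  0.02597371, -0.02151187,  0.04782942],
       [-0.01744523,  0.14773424,  0.98887323,  1.01726499],
       [ 0.        ,  0.        ,  0.        ,  1.        ]])}
wrist {'intrinsics': array([[371.64829954,   0.        , 319.972569  ],
       [  0.        , 371.64829954, 243.42552172],
       [  0.        ,   0.        ,   1.        ]]), 'T_tool_cam': array([[ 9.99998383e-01, -5.30337024e-04, -1.71845135e-03,
        -9.06908254e-04],
       [-1.02367665e-03, -9.53485242e-01, -3.01437962e-01,
        -7.70444043e-02],
       [-1.47865429e-03,  3.01439233e-01, -9.53484243e-01,
        -1.42894177e-01],
       [ 0.00000000e+00,  0.00000000e+00,  0.00000000e+00,
         1.00000000e+00]])}
```

View pics/scene0.png

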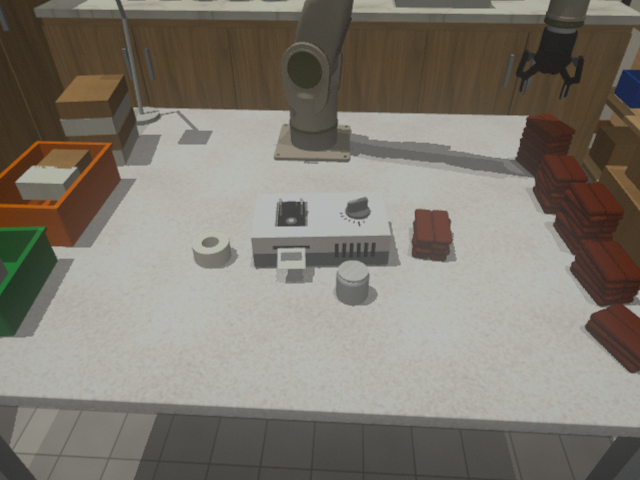

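View pics/top0.png

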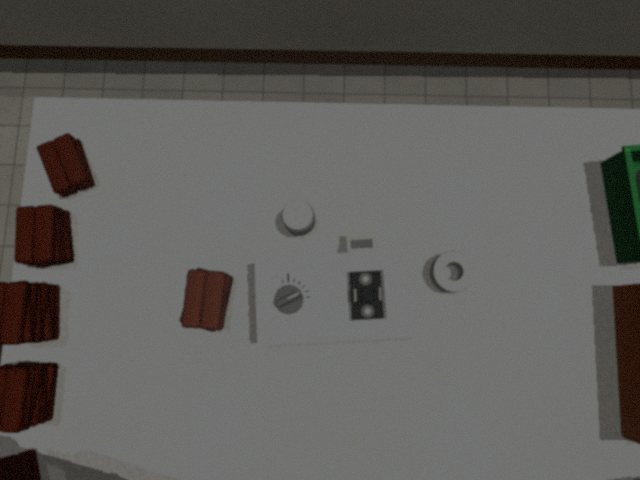

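The scene view shows the coder around (320,230), dial near (357,208), cassette near (291,213). The top view shows the dial at about (289,298) and the cassette at about (366,295). Next I'll enlarge and measure.

```bash
cat > h.py <<'E'
import numpy as np,cv2
from workcell import manip
from scipy.spatial.transform import Rotation as R
def ray(info,uv):
    K=info['intrinsics'];T=info['pose']
    uv=np.atleast_2d(uv).astype(float)
    d=np.c_[(uv[:,0]-K[0,2])/K[0,0],-(uv[:,1]-K[1,2])/K[1,1],-np.ones(len(uv))]
    return T[:3,3],d@T[:3,:3].T
def onplane(info,uv,z):
    o,d=ray(info,uv); return o+d*((z-o[2])/d[:,2])[:,None]
def wpose(o):
    T=np.eye(4);T[:3,:3]=R.from_quat(o['ee_rot']).as_matrix();T[:3,3]=o['position'];return T
def wplane(o,uv,z):
    i=manip.camera_info('wrist');K=i['intrinsics'];T=wpose(o)@i['T_tool_cam']
    uv=np.atleast_2d(uv).astype(float)
    x=(uv[:,0]-K[0,2])/K[0,0];y=(uv[:,1]-K[1,2])/K[1,1];r=np.hypot(x,y)+1e-12
    d=np.c_[np.sin(r)*x/r,-np.sin(r)*y/r,-np.cos(r)]@T[:3,:3].T
    return T[:3,3]+d*((z-T[2,3])/d[:,2])[:,None]
E
python3 - <<'E'
from h import *
p=cv2.imread('pics/top0.png')
c=p[255:345,230:420]; c=cv2.resize(c,None,fx=4.2,fy=4.2,interpolation=cv2.INTER_CUBIC)
cv2.imwrite('pics/topc.png',np.clip(c.astype(float)*1.9,0,255).astype(np.uint8))
g=cv2.cvtColor(p,cv2.COLOR_BGR2GRAY)
m=(g<70).astype(np.uint8); m[:260]=0;m[335:]=0;m[:,:335]=0;m[:,400:]=0
m=cv2.morphologyEx(m,cv2.MORPH_CLOSE,np.ones((9,9)))
cs=max(cv2.findContours(m,0,1)[0],key=cv2.contourArea)
r=cv2.minAreaRect(cs);b=cv2.boxPoints(r);print(r)
i=manip.camera_info('top')
w=onplane(i,b,.09);print(w.round(4),w.mean(0))
for k in range(2): e=w[k+1]-w[k];print(np.linalg.norm(e),np.degrees(np.arctan2(e[1],e[0])))
# line at machine front edge (269,346)-(408,338)
e=onplane(i,[[269,346],[408,338.5]],.09);print(e,np.degrees(np.arctan2(*(e[0]-e[1])[[1,0]])))
d=np.load('top0d.npy');print(d[320,330],d[300,290])
E
```

```text
((365.27630615234375, 294.9202575683594), (47.53225326538086, 34.37043380737305), 86.42366790771484)
[[ 0.556   0.0236  0.09  ]
 [ 0.5621 -0.0431  0.09  ]
 [ 0.4709 -0.0498  0.09  ]
 [ 0.4649  0.0159  0.09  ]] [ 0.51346429 -0.01332641  0.09      ]
0.0669798420730648 -84.84837944567968
0.09144968465352603 -175.78001004193234
[[ 0.41078777  0.16883164  0.09      ]
 [ 0.43275309 -0.09604425  0.09      ]] 94.7405106690483
0.9160589 0.89093834
```

View pics/topc.png

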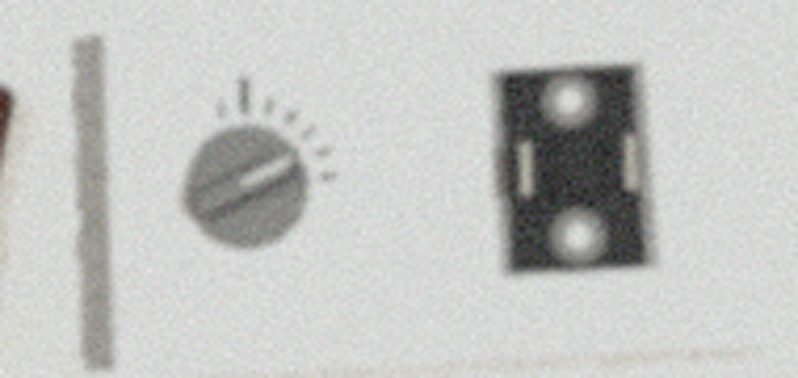

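Emit:
send_rows(
  steps=[
    [[-0.035, 0.044, 0], 0.07],
    [[-0.08, 0.1, 0], 0.17],
    [[-0.12, 0.15, 0], 0.26],
    [[-0.16, 0.2, 0], 0.35],
    [[-0.2, 0.25, 0], 0.44],
    [[-0.24, 0.3, 0], 0.53],
    [[-0.28, 0.352, 0], 0.62],
    [[-0.315, 0.396, 0], 0.71],
  ],
  hand=1,
)

```text
clock: 1.1
position: [0.4627, 0.1898, 0.2313]
ee_rot: [0.961, 0.278, 0.0, -0.0]
ft_force: [1.5, 1.0, 0.4]
grip_width: 1.001
```

```bash
cat >> h.py <<'E'
def snap(n):
    o=manip.get_obs();p,d=manip.camera('wrist');p=p[:,:,::-1].copy();cv2.imwrite(f'pics/{n}.png',p);np.save(n+'.npy',dict(o=o,d=d),allow_pickle=True)
    M=wpose(o);print('t',o['clock'],'pos',np.round(o['position'],4),'jawdeg',np.degrees(np.arctan2(M[1,0],M[0,0])).round(2),'zaxis',M[:3,2].round(3),'F',np.round(o['ft_force'],1),'w',o['grip_width']);return o,p,d
E
python3 - <<'E'
from h import *
snap('w1')
print(manip.get_obs()['joint_pos'])
E
```

```text
t 1.1 pos [0.4627 0.1898 0.2313] jawdeg 32.27 zaxis [ 0.  0. -1.] F [1.5 1.  0.4] w 1.001258519479943
[-0.80115111  0.0469435   0.35029176  1.79969246 -0.01353108  1.29702296
  0.10156249]
```

View pics/w1.png

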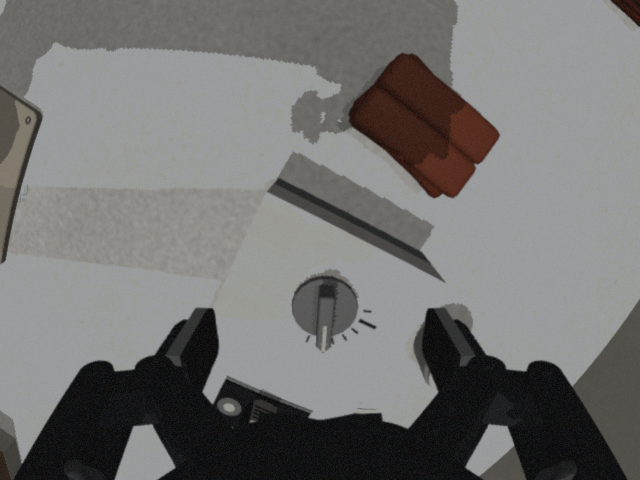

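The dial disc is at about (325,306), its pointer tip at about (323,350), and the zero mark at about (367,324).

Run:
```python
from h import *
s=np.load('w1.npy',allow_pickle=True).item();o=s['o']
p=cv2.imread('pics/w1.png');c=cv2.resize(p[250:370,260:400],None,fx=5,fy=5,interpolation=cv2.INTER_CUBIC);cv2.imwrite('pics/w1c.png',np.clip(c*1.4,0,255).astype(np.uint8))
g=cv2.cvtColor(p,cv2.COLOR_BGR2GRAY)
m=((g>60)&(g<125)).astype(np.uint8);k=np.zeros_like(m);k[265:350,285:365]=1;m*=k
m=cv2.morphologyEx(m,cv2.MORPH_CLOSE,np.ones((5,5)));m=cv2.morphologyEx(m,cv2.MORPH_OPEN,np.ones((9,9)))
c=max(cv2.findContours(m,0,1)[0],key=cv2.contourArea);print(cv2.minAreaRect(c))
w=wplane(o,c[:,0,:],.099);print(cv2.minEnclosingCircle((w[:,:2]*1000).astype(np.float32)))
z=wplane(o,[[360,320.5],[375,328]],.09);print('zero',z)
e=z[1]-z[0];print(np.degrees(np.arctan2(e[1],e[0])))
bar=wplane(o,[[326,292],[323,348]],.124);print('bar',bar,np.degrees(np.arctan2(*(bar[1]-bar[0])[[1,0]])))
```

```text
((326.0163879394531, 305.81964111328125), (68.37169647216797, 66.83525085449219), 50.19443130493164)
((504.8894348144531, 133.8084716796875), 38.14508056640625)
zero [[0.53685184 0.13767738 0.09      ]
 [0.55278836 0.13831381 0.09      ]]
2.2868858654508313
bar [[0.48763152 0.15824159 0.124     ]
 [0.51249711 0.11512171 0.124     ]] -60.02959690163283
```

View pics/w1c.png

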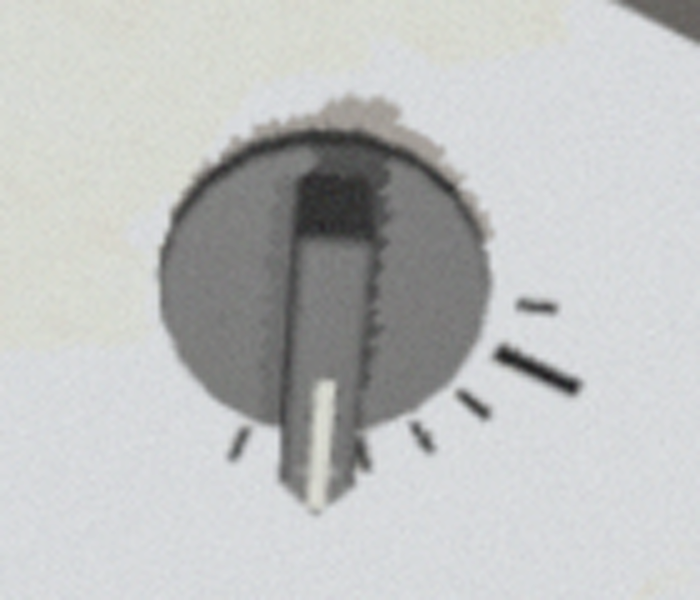

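Run:
```python
from h import *
s=np.load('w1.npy',allow_pickle=True).item();o=s['o']
print(wplane(o,[325,306.4],.099))
bar=wplane(o,[[327.4,297],[323.2,352.4]],.124);e=bar[1]-bar[0];print('bar',bar,bar.mean(0),np.linalg.norm(e),np.degrees(np.arctan2(e[1],e[0])))
z=wplane(o,[[360,320.4],[375.6,327.6]],.09);e=z[1]-z[0];print(z,z.mean(0),np.linalg.norm(e),np.degrees(np.arctan2(e[1],e[0])))
```

```text
[[0.50069637 0.13709175 0.099     ]]
bar [[0.49074042 0.15532794 0.124     ]
 [0.51494854 0.11157961 0.124     ]] [0.50284448 0.13345377 0.124     ] 0.04999949049870287 -61.04205923567996
[[0.53679381 0.13776035 0.09      ]
 [0.5530079  0.13892773 0.09      ]] [0.54490085 0.13834404 0.09      ] 0.016256062516251335 4.118093616990657
```

Emit:
send_rows(
  steps=[
    [[0.002, 0.035, 0.0], 0.03],
    [[0.004, 0.067, 0.0], 0.058],
    [[0.004, 0.067, 0.03], 0.058],
    [[0.004, 0.067, 0.065], 0.058],
    [[0.004, 0.067, 0.095], 0.058],
    [[0.004, 0.067, 0.115], 0.058],
    [[0.004, 0.067, 0.115], 0.058],
    [[0.004, 0.067, 0.115], 0.058],
  ],
)

```text
clock: 2.15
position: [0.5017, 0.1374, 0.1171]
ee_rot: [0.968, 0.251, 0.0, -0.0]
ft_force: [0.4, -0.8, 0.3]
grip_width: 1.003
```

Run:
```python
from h import *
snap('w2')
```

```text
t 2.15 pos [0.5017 0.1374 0.1171] jawdeg 29.1 zaxis [ 0.001  0.    -1.   ] F [ 0.4 -0.8  0.3] w 1.002990198433986
```

View pics/w2.png

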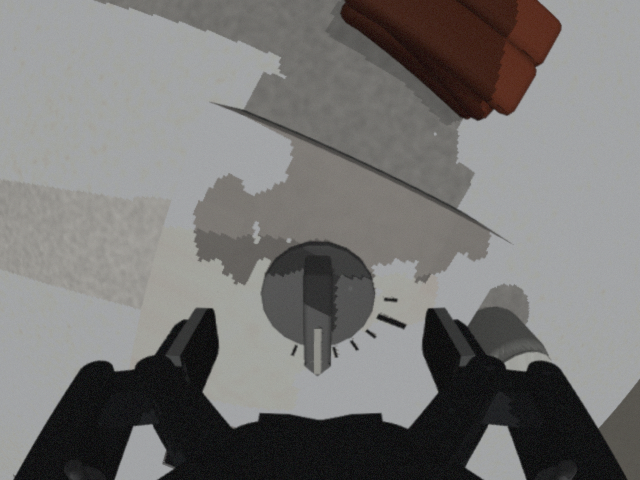

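Run:
```python
from h import *
s=np.load('w2.npy',allow_pickle=True).item();o=s['o']
print(wplane(o,[318.5,294],.099))
bar=wplane(o,[[319.5,277],[317.5,375]],.124);e=bar[1]-bar[0];print('bar',bar,bar.mean(0),np.linalg.norm(e),np.degrees(np.arctan2(e[1],e[0])))
z=wplane(o,[[378,317.5],[405,326]],.09);e=z[1]-z[0];print(z,z.mean(0),np.linalg.norm(e),np.degrees(np.arctan2(e[1],e[0])))
```

```text
[[0.50055978 0.1372673  0.099     ]]
bar [[0.49158702 0.15431933 0.124     ]
 [0.51445043 0.11143    0.124     ]] [0.50301873 0.13287467 0.124     ] 0.04860278790645936 -61.9388520292462
[[0.53660544 0.13652581 0.09      ]
 [0.55259813 0.13893388 0.09      ]] [0.54460179 0.13772984 0.09      ] 0.01617296728015943 8.562876794268252
```

Emit:
send_rows(
  steps=[
    [[0, 0.001, 0.007], 0],
    [[0, 0.001, 0.014], 0],
    [[0, 0.001, 0.014], 0],
    [[0, 0.001, 0.014], 0],
    [[0, 0.001, 0.014], 0],
    [[0, 0.001, 0.014], 0],
    [[0, 0.001, 0.014], 0],
    [[0, 0.001, 0.014], 0],
  ],
)

```text
clock: 3.2
position: [0.5017, 0.1364, 0.1023]
ee_rot: [0.968, 0.251, 0.0, -0.0]
ft_force: [-0.2, -0.2, -0.1]
grip_width: 1.001
```

Emit:
send_rows(
  steps=[
    [[0, 0, 0], 0],
    [[0, 0, 0], 0],
    [[0, 0, 0], 0],
    [[0, 0, 0], 0],
    [[0, 0, 0], 0],
    [[0, 0, 0], 0],
    [[0, 0, 0], 0],
    [[0, 0, 0], 0],
  ],
  hand=0,
  force=30,
)

```text
clock: 4.2
position: [0.5013, 0.1361, 0.1024]
ee_rot: [0.968, 0.251, -0.001, -0.0]
ft_force: [-5.2, -2.0, 4.9]
grip_width: 0.132
```

Emit:
send_rows(
  steps=[
    [[0, 0, 0], -0.13],
    [[0, 0, 0], -0.28],
    [[0, 0, 0], -0.43],
    [[0, 0, 0], -0.58],
    [[0, 0, 0], -0.73],
    [[0, 0, 0], -0.88],
    [[0, 0, 0], -1.03],
    [[0, 0, 0], -1.14],
  ],
)

```text
clock: 5.2
position: [0.5008, 0.1353, 0.1024]
ee_rot: [0.678, 0.735, -0.001, -0.001]
ft_force: [-7.4, -4.0, 9.1]
grip_width: 0.132
```

Run:
```python
from h import *
o,p,d=snap('w3')
print(o['torque'])
```

```text
t 5.2 pos [0.5008 0.1353 0.1024] jawdeg 94.61 zaxis [-0.002 -0.001 -1.   ] F [-7.4 -4.   9.1] w 0.1321372922251361
[-0.96873819  1.65623581 -0.05312746]
```

View pics/w3.png

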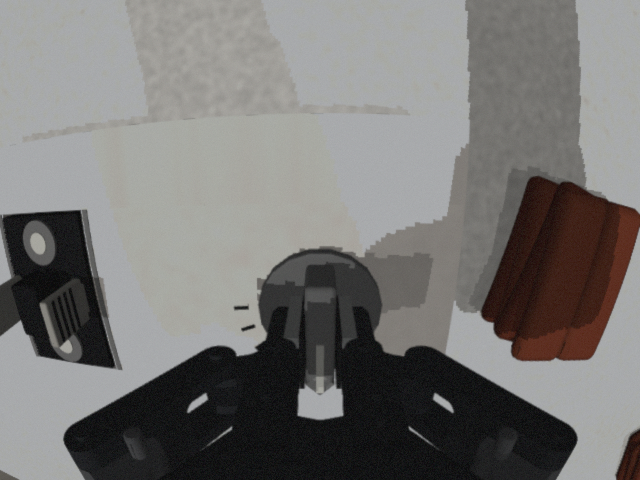

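Emit:
send_rows(
  steps=[
    [[0, 0, 0], 0],
    [[0, 0, 0], 0],
    [[0, 0, 0], 0],
    [[0, 0, 0], 0],
    [[0, 0, 0], 0],
    [[0, 0, -0.03], 0],
    [[0, 0, -0.075], 0],
    [[0, 0, -0.11], 0],
  ],
  hand=1,
)

```text
clock: 6.25
position: [0.5019, 0.1364, 0.2141]
ee_rot: [0.679, 0.734, 0.0, 0.0]
ft_force: [-0.1, 0.0, -1.1]
grip_width: 1.001
```

Emit:
send_rows(
  steps=[
    [[-0.025, -0.02, -0.01], 0],
    [[-0.06, -0.06, -0.02], 0],
    [[-0.08, -0.08, -0.02], 0],
    [[-0.08, -0.08, -0.02], 0],
    [[-0.08, -0.08, -0.02], 0],
    [[-0.08, -0.08, -0.02], 0],
    [[-0.08, -0.08, -0.02], 0],
    [[-0.08, -0.08, -0.02], 0],
  ],
)

```text
clock: 7.25
position: [0.4283, 0.0507, 0.2321]
ee_rot: [0.679, 0.734, -0.0, -0.0]
ft_force: [0.1, 0.1, -0.3]
grip_width: 0.998
```

Run:
```python
from h import *
snap('w4')
```

```text
t 7.25 pos [0.4283 0.0507 0.2321] jawdeg 94.44 zaxis [-0. -0. -1.] F [ 0.1  0.1 -0.3] w 0.9980248022263929
```

View pics/w4.png

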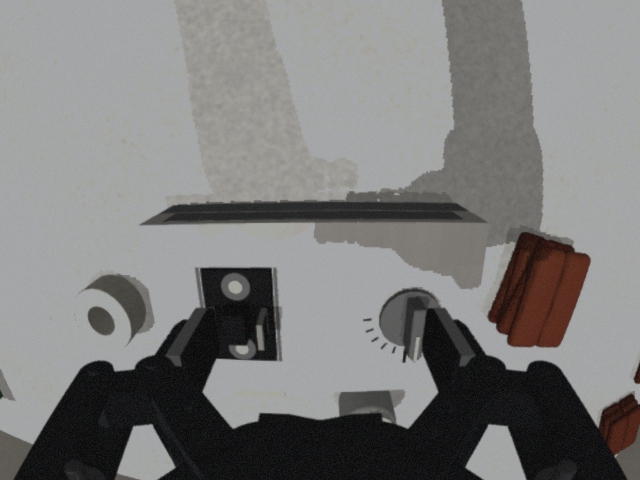

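The zero mark is partly hidden by the right finger, so I'll shift for a clear view.

Emit:
send_rows(
  steps=[
    [[0.03, -0.01, 0], 0],
    [[0.055, -0.02, 0], 0],
    [[0.055, -0.02, 0], 0],
    [[0.055, -0.02, 0], 0],
    [[0.055, -0.02, 0], 0],
    [[0.055, -0.02, 0], 0],
    [[0.055, -0.02, 0], 0],
    [[0.055, -0.02, 0], 0],
  ],
)

```text
clock: 8.3
position: [0.404, 0.1036, 0.2323]
ee_rot: [0.679, 0.734, 0.0, -0.0]
ft_force: [0.2, 0.9, -0.7]
grip_width: 1.0
```

Run:
```python
from h import *
o,p,d=snap('w5')
t,_=manip.camera('top');cv2.imwrite('pics/top5.png',t[:,:,::-1])
c=p[225:375,160:400];cv2.imwrite('pics/w5c.png',np.clip(cv2.resize(c,None,fx=3.3,fy=3.3,interpolation=cv2.INTER_CUBIC)*1.4,0,255).astype(np.uint8))
```

```text
t 8.3 pos [0.404  0.1036 0.2323] jawdeg 94.41 zaxis [-0.  0. -1.] F [ 0.2  0.9 -0.7] w 1.0004240112401743
```

View pics/w5c.png

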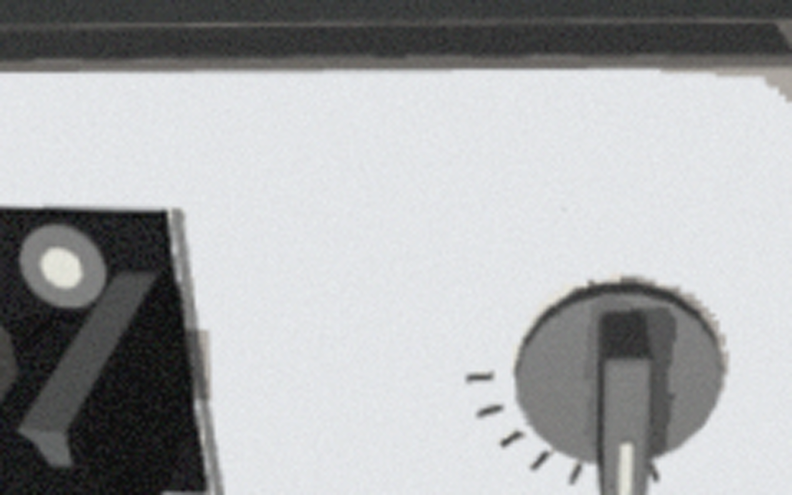

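Run:
```python
from h import *
p=cv2.imread('pics/w5.png')
c=p[300:410,290:400];cv2.imwrite('pics/w5d.png',np.clip(cv2.resize(c,None,fx=5,fy=5,interpolation=cv2.INTER_CUBIC)*1.5,0,255).astype(np.uint8))
```

```text
(no output)
```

View pics/w5d.png

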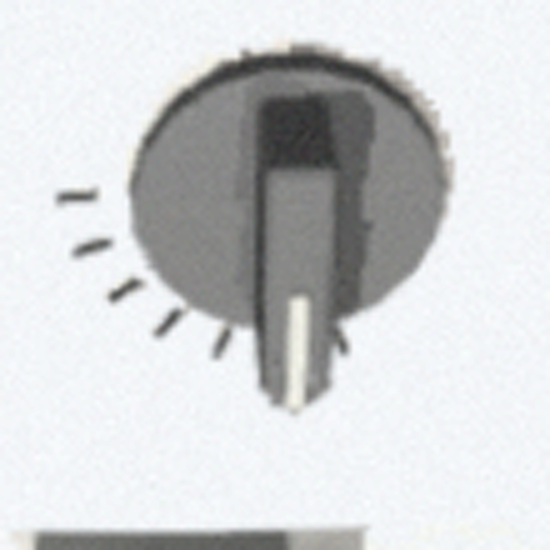

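View pics/w5.png

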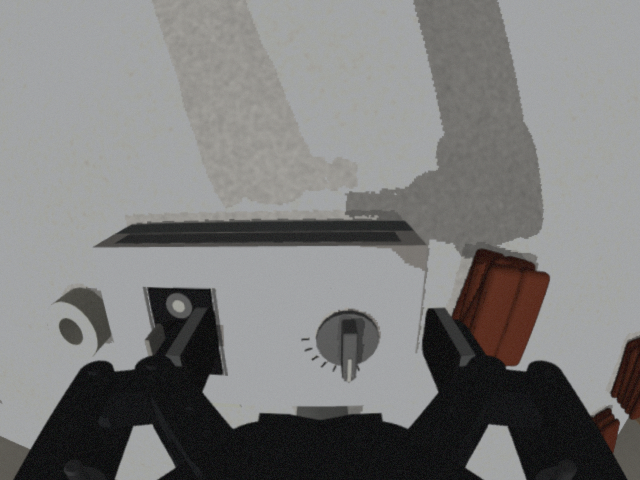

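Run:
```python
from h import *
from scipy.optimize import least_squares
o=np.load('w5.npy',allow_pickle=True).item()['o']
m=np.array([(342,342),(222,342),(168,322),(126,290),(92,247),(77,196)])/5+[290,300]
w=wplane(o,m-0.4,.09)[:,:2]
k=np.array([-.3,.3,.6,.9,1.2,1.5])
f=lambda q:(q[:2]+q[2]*np.c_[np.cos(q[3]-k),np.sin(q[3]-k)]-w).ravel()
r=least_squares(f,[.5,.136,.037,.08]);print(r.x,np.degrees(r.x[3]),np.abs(r.fun).max())
b=wplane(o,np.array([(300,168),(296,410)])/5+[290-.4,300-.4],.124)[:,:2];e=b[1]-b[0];print(b,b.mean(0),np.linalg.norm(e),np.degrees(np.arctan2(e[1],e[0])))
b=wplane(o,np.array([(302,297),(296,408)])/5+[290-.4,300-.4],.124)[:,:2];e=b[1]-b[0];print(b,np.degrees(np.arctan2(e[1],e[0])))
c=r.x[:2];e=b[1]-c;print(np.degrees(np.arctan2(e[1],e[0])))
```

```text
[0.50179275 0.13542593 0.03787122 0.08102937] 4.6426409513387465 0.0003715834378324595
[[0.47823113 0.13237839]
 [0.52721979 0.13743566]] [0.50272546 0.13490702] 0.04924900717359066 5.893966850634317
[[0.50318229 0.13560025]
 [0.52677542 0.13738286]] 4.320857048643931
4.478914940165353
```

Pointer and marks agree within about 1°. I'll take one look from the +x side, where the zero mark and the cassette are both unobstructed.

Emit:
send_rows(
  steps=[
    [[-0.015, 0.05, 0], 0],
    [[-0.03, 0.1, 0], 0],
    [[-0.045, 0.15, 0], 0],
    [[-0.06, 0.19, 0], 0],
    [[-0.06, 0.19, 0], 0],
    [[-0.06, 0.19, 0], 0],
    [[-0.06, 0.19, 0], 0],
    [[-0.06, 0.19, 0], 0],
  ],
)

```text
clock: 9.4
position: [0.5976, 0.0591, 0.2328]
ee_rot: [0.679, 0.734, 0.0, -0.0]
ft_force: [0.3, -0.6, -0.0]
grip_width: 0.999
```

Run:
```python
from h import *
o,p,d=snap('w6')
```

```text
t 9.4 pos [0.5976 0.0591 0.2328] jawdeg 94.47 zaxis [ 0.001  0.001 -1.   ] F [ 0.3 -0.6 -0. ] w 0.9989836568899311
```

View pics/w6.png

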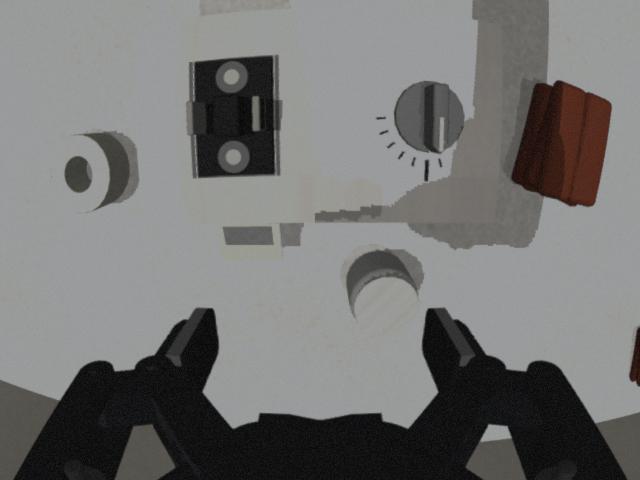

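The zero mark is clear at (427,170), the pointer tip is near (440,152), and the cassette is at about (233,117). I'll zoom in and measure.

Run:
```python
from h import *
p=cv2.imread('pics/w6.png')
a=cv2.resize(p[70:190,365:475],None,fx=5,fy=5,interpolation=cv2.INTER_CUBIC)
b=cv2.resize(p[45:195,180:290],None,fx=4,fy=4,interpolation=cv2.INTER_CUBIC)
cv2.imwrite('pics/w6a.png',np.clip(a*1.5,0,255).astype(np.uint8));cv2.imwrite('pics/w6b.png',np.clip(b*1.8,0,255).astype(np.uint8))
```

```text
(no output)
```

View pics/w6a.png

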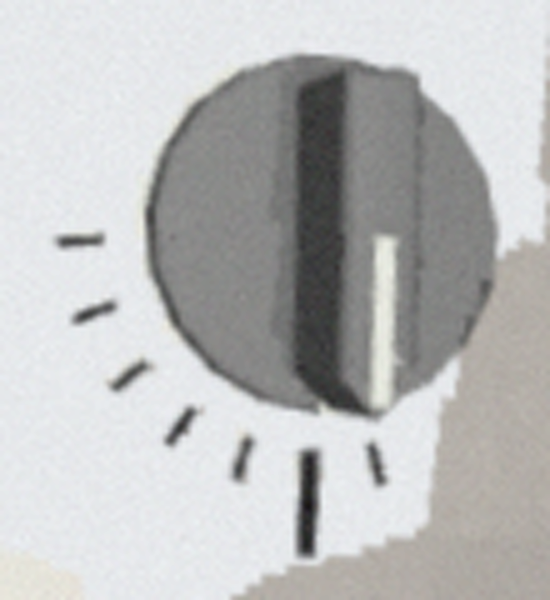

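View pics/w6b.png

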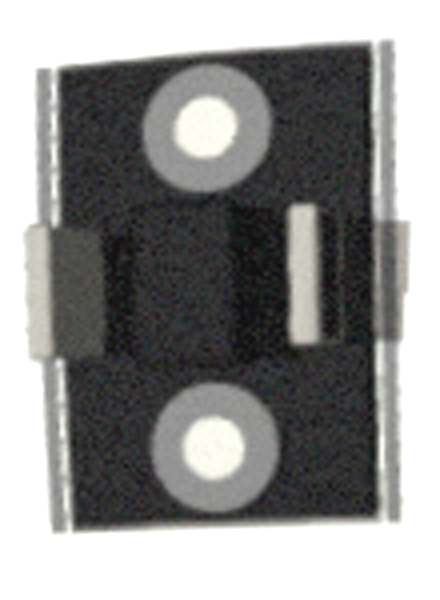

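Run:
```python
from h import *
from scipy.optimize import least_squares
o=np.load('w6.npy',allow_pickle=True).item()['o']
A=lambda l,z:wplane(o,np.array(l)/5+[365-.4,70-.4],z)[:,:2]
B=lambda l,z:wplane(o,np.array(l)/4+[180-.4,45-.4],z)[:,:2]
ang=lambda b:np.degrees(np.arctan2(*(b[1]-b[0])[::-1]))
w=A([(378,465),(243,460),(180,427),(130,375),(94,313),(80,240)],.09)
k=np.array([-.3,.3,.6,.9,1.2,1.5])
f=lambda q:(q[:2]+q[2]*np.c_[np.cos(q[3]-k),np.sin(q[3]-k)]-w).ravel()
r=least_squares(f,[.5,.136,.037,.08]);print('fit',r.x,np.degrees(r.x[3]),np.abs(r.fun).max())
z=A([(310,450),(306,555)],.09);print('zero',z,ang(z),'from axis',ang([r.x[:2],z.mean(0)]))
print('disc',A([(322,231)],.099))
b=A([(382,75),(378,413)],.124);print('bar',b,b.mean(0),ang(b))
b=A([(385,236),(380,410)],.124);print('white',ang(b),'tip from axis',ang([r.x[:2],b[1]]))
s=B([(206,127),(214,447)],.0925);print('spools',s,s.mean(0),ang(s))
t=B([(38,292),(302,275)],.125);print('tabs',t,t.mean(0),ang(t),np.linalg.norm(t[1]-t[0]))
h=B([(58,70),(372,43),(382,516),(74,528)],.091);print('housing',h,h.mean(0))
```

```text
fit [0.50121565 0.13525272 0.03791086 0.08474158] 4.855334604846662 0.00019114269089792746
zero [[0.53536713 0.13790251]
 [0.55210613 0.13941457]] 5.161640468364297 from axis 4.579460869865579
disc [[0.50126847 0.13330596]]
bar [[0.47975684 0.1325579 ]
 [0.52717606 0.13699   ]] [0.50346645 0.13477395] 5.339701715208706
white 4.870945944924999 tip from axis 4.439378879058743
spools [[ 0.48293455 -0.01782817]
 [ 0.54513471 -0.01247731]] [ 0.51403463 -0.01515274] 4.916849216204981
tabs [[ 0.51616566 -0.03815309]
 [ 0.51231893  0.00851063]] [ 0.5142423  -0.01482123] 94.71252253880309 0.04682200185882091
housing [[ 0.47093458 -0.04925807]
 [ 0.46535143  0.01256936]
 [ 0.55695106  0.0208865 ]
 [ 0.5625126  -0.04119073]] [ 0.51393742 -0.01424824]
```

Dial check: zero mark at 4.6–4.9° and pointer at 4.4–5.3°, so the dial is on zero to within about 1°. Now I move over the cassette, centred at (0.514, −0.015).

Emit:
send_rows(
  steps=[
    [[-0.03, -0.04, 0], 0],
    [[-0.055, -0.075, 0], -0.005],
    [[-0.067, -0.089, 0], -0.005],
    [[-0.067, -0.089, 0.03], -0.005],
    [[-0.067, -0.089, 0.07], -0.005],
    [[-0.067, -0.089, 0.1], -0.005],
    [[-0.067, -0.089, 0.11], -0.005],
    [[-0.067, -0.089, 0.11], -0.005],
  ],
)

```text
clock: 10.45
position: [0.5147, -0.0148, 0.1225]
ee_rot: [0.677, 0.736, -0.0, -0.0]
ft_force: [-0.3, -0.3, 0.5]
grip_width: 0.997
```

Run:
```python
from h import *
o,p,d=snap('w7')
```

```text
t 10.45 pos [ 0.5147 -0.0148  0.1225] jawdeg 94.73 zaxis [-0. -0. -1.] F [-0.3 -0.3  0.5] w 0.9970983233831916
```

View pics/w7.png

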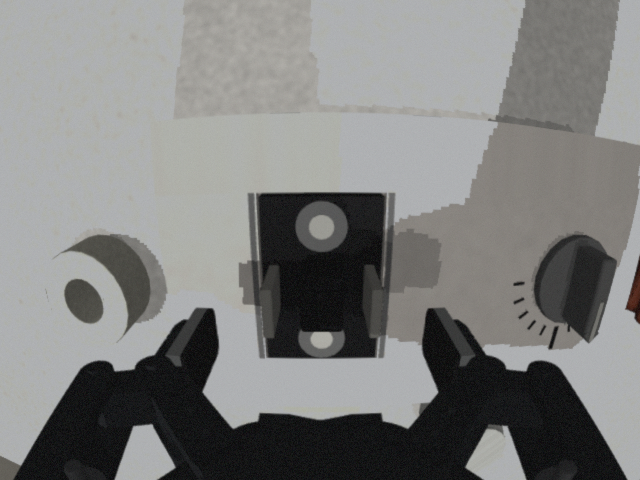

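Well centred: spools at column 321, tabs at 270 and 373, fingers symmetric about 321. I'll lower, then pinch.

Emit:
send_rows(
  steps=[
    [[0, 0, 0.01], 0],
    [[0, 0, 0.02], 0],
    [[0, 0, 0.028], 0],
    [[0, 0, 0.028], 0],
    [[0, 0, 0.028], 0],
    [[0, 0, 0.028], 0],
    [[0, 0, 0.028], 0],
    [[0, 0, 0.028], 0],
  ],
)

```text
clock: 11.5
position: [0.5145, -0.015, 0.0944]
ee_rot: [0.677, 0.736, 0.0, 0.0]
ft_force: [-0.1, -0.5, 0.5]
grip_width: 1.001
```

Emit:
send_rows(
  steps=[
    [[0, 0, 0], 0],
    [[0, 0, 0], 0],
    [[0, 0, 0], 0],
    [[0, 0, 0], 0],
    [[0, 0, 0], 0],
    [[0, 0, 0], 0],
    [[0, 0, 0], 0],
    [[0, 0, 0], 0],
  ],
  hand=0,
  force=40,
)

```text
clock: 12.5
position: [0.5152, -0.0149, 0.0956]
ee_rot: [0.677, 0.736, 0.001, 0.0]
ft_force: [-4.1, 1.1, 12.9]
grip_width: 0.379
```

Run:
```python
from h import *
o,p,d=snap('w8');print(o['grip_width']*85)
```

```text
t 12.5 pos [ 0.5152 -0.0149  0.0956] jawdeg 94.71 zaxis [ 0.001  0.001 -1.   ] F [-4.1  1.1 12.9] w 0.37898383366670774
32.21362586167016
```

View pics/w8.png

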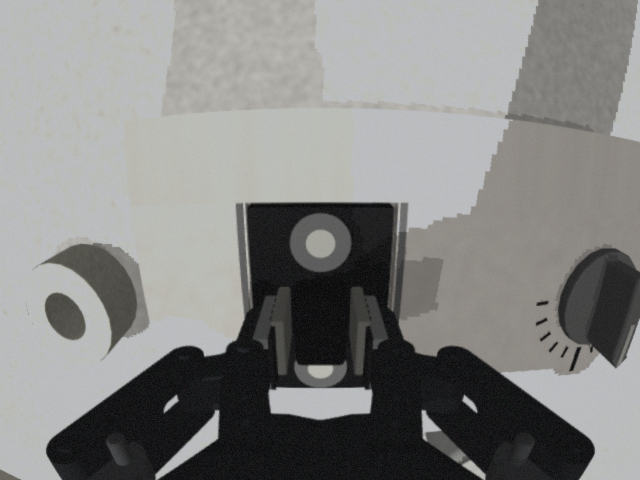

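Both tabs are pinched at an opening of about 32–36 mm. I'll lift slowly and watch the force.

Emit:
send_rows(
  steps=[
    [[0, 0, -0.001], 0],
    [[0, 0, -0.003], 0],
    [[0, 0, -0.005], 0],
    [[0, 0, -0.007], 0],
    [[0, 0, -0.009], 0],
    [[0, 0, -0.011], 0],
    [[0, 0, -0.012], 0],
    [[0, 0, -0.012], 0],
  ],
)

```text
clock: 13.55
position: [0.5145, -0.015, 0.1064]
ee_rot: [0.677, 0.736, 0.0, 0.0]
ft_force: [-0.8, -0.8, -2.1]
grip_width: 0.369
```

Run:
```python
from h import *
o,p,d=snap('w9')
```

```text
t 13.55 pos [ 0.5145 -0.015   0.1064] jawdeg 94.72 zaxis [ 0.  0. -1.] F [-0.8 -0.8 -2.1] w 0.36892689580856014
```

View pics/w9.png

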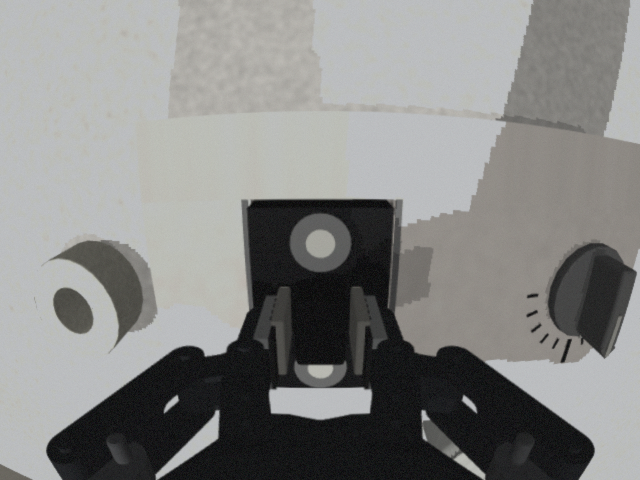

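It came free: the spool stays fixed in the wrist view and the force shows the weight, about 2.5 N. Continuing straight up.

Emit:
send_rows(
  steps=[
    [[0, 0, -0.005], 0],
    [[0, 0, -0.012], 0],
    [[0, 0, -0.02], 0],
    [[0, 0, -0.03], 0],
    [[0, 0, -0.04], 0],
    [[0, 0, -0.05], 0],
    [[0, 0, -0.06], 0],
    [[0, 0, -0.07], 0],
  ],
)

```text
clock: 14.6
position: [0.5145, -0.015, 0.177]
ee_rot: [0.677, 0.736, 0.0, -0.0]
ft_force: [-0.5, 0.7, -2.3]
grip_width: 0.373
```

Emit:
send_rows(
  steps=[
    [[0, 0, -0.01], 0],
    [[0, 0, -0.02], 0],
    [[0, 0, -0.03], 0],
    [[0, 0, -0.04], 0],
    [[0, 0, -0.045], 0],
    [[0, 0, -0.05], 0],
    [[0, 0, -0.05], 0],
    [[0, 0, -0.05], 0],
  ],
)

```text
clock: 15.6
position: [0.5143, -0.015, 0.226]
ee_rot: [0.677, 0.736, -0.0, -0.0]
ft_force: [-0.3, 0.7, -2.3]
grip_width: 0.372
```

Emit:
send_rows(
  steps=[
    [[0, 0, 0], 0],
    [[0, 0, 0], 0],
    [[0, 0, 0], 0],
    [[0, 0, 0], 0],
    [[0, 0, 0], 0],
    [[0, 0, 0], 0],
    [[0, 0, 0], 0],
    [[0, 0, 0], 0],
  ],
)

```text
clock: 16.6
position: [0.5145, -0.0151, 0.2263]
ee_rot: [0.677, 0.736, 0.0, -0.0]
ft_force: [0.6, 0.3, -1.7]
grip_width: 0.369
```

Run:
```python
from h import *
o,p,d=snap('w10')
s,sd=manip.camera('scene');s=s[:,:,::-1];cv2.imwrite('pics/s10.png',cv2.resize(s[130:310,180:480],None,fx=2.6,fy=2.6,interpolation=cv2.INTER_CUBIC))
```

```text
t 16.6 pos [ 0.5145 -0.0151  0.2263] jawdeg 94.71 zaxis [ 0.  0. -1.] F [ 0.6  0.3 -1.7] w 0.36940344024133265
```

View pics/w10.png

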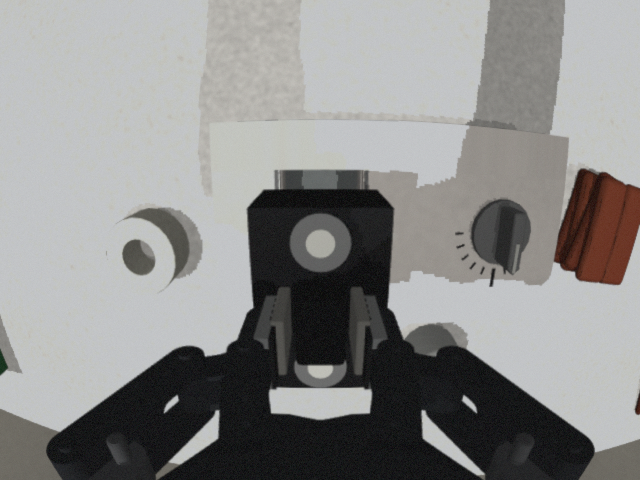

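View pics/s10.png

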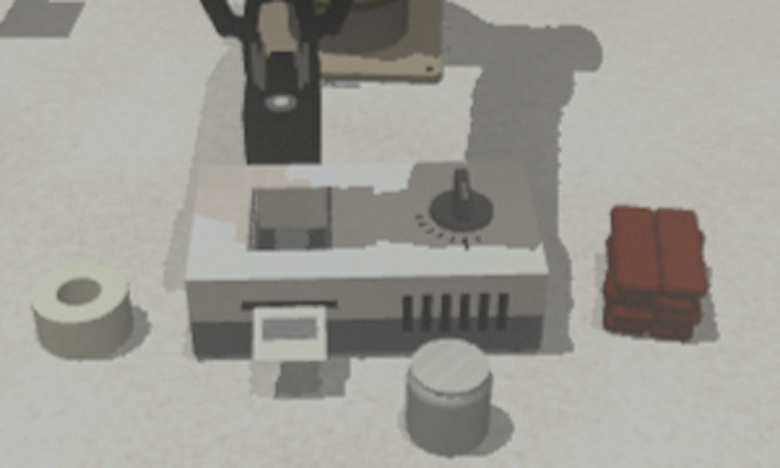

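Run:
```python
from workcell import manip
print(manip.hand_in())
```

```text
the job is handed in; nothing more can be done
None
```

I turned the dial back to zero, then pinched both catches and lifted the cassette straight out of its well. I handed the job in at about 16.7 s with the cassette still held; no verdict was reported.

- **Dial:** I turned it about 65° anticlockwise. In the wrist view the pointer measured 4.4–5.3° and the zero mark 4.6–5.2°, both against the robot's x axis. They agree within about 1°, which is the limit of the measurement. My first check, with the long mark hidden by the bar, gave one bar estimate of 5.9°; the clear view from the other side did not show that. Later pictures showed no change in the dial.
- **Cassette:** It is held by both catches with a 40 N grip. The gripper reading converts to about 31–32 mm, against the 36 mm given for fully pinched catches; I put this down to the gripper's scale, as it also read low on the dial bar. The load reads about 2 N. It rose 13 cm, so its underside is about 8–9 cm above the machine's top. The tool points straight down, and the cassette sits where it did in the gripper since the pinch, with no visible tilt.
- **Surroundings:** The roe, label roll and tin look untouched in the last pictures; I judged this by eye rather than measuring it. The highest force I saw at the end of any move was about 14 N.

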